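# Put the colour-coded chopping boards away

## Task

The four colour-coded chopping boards are dry: move them one by one from the wire drying rack into the dark wooden storage stand, each into the slot with the tag of its own colour, so that raw meat, fish, salad and cooked food never share a board. Each board must stand upright on its long edge, fully down in its slot and centred lengthwise over the stand's front and back wires; do not let a board tip over or fall flat, and do not knock or push the green tin behind the racks or the food tub beside them.

Things in the scene. Friction and masses are not known exactly. Their poses are not given: they have to be found in the camera images.
- board_red: red plastic chopping board, 170 long x 130 high x 10 mm, 0.2 kg, on its long edge in a slot of the wire drying rack (4 slots 56 mm apart; wire dividers reach 80 mm above the boards' lower edge). Origin: middle of the lower edge; x along its length, y through its thickness, z up, upper edge at z = 130 mm. Hand hole 18 x 60 mm near its +x end, solid in the middle. Either end may face forward.
- board_blue: blue plastic chopping board, 170 long x 130 high x 10 mm, 0.2 kg, on its long edge in a slot of the wire drying rack (4 slots 56 mm apart; wire dividers reach 80 mm above the boards' lower edge). Origin: middle of the lower edge; x along its length, y through its thickness, z up, upper edge at z = 130 mm. Hand hole 18 x 60 mm near its +x end, solid in the middle. Either end may face forward.
- board_green: green plastic chopping board, 170 long x 130 high x 10 mm, 0.2 kg, on its long edge in a slot of the wire drying rack (4 slots 56 mm apart; wire dividers reach 80 mm above the boards' lower edge). Origin: middle of the lower edge; x along its length, y through its thickness, z up, upper edge at z = 130 mm. Hand hole 18 x 60 mm near its +x end, solid in the middle. Either end may face forward.
- board_yellow: yellow plastic chopping board, 170 long x 130 high x 10 mm, 0.2 kg, on its long edge in a slot of the wire drying rack (4 slots 56 mm apart; wire dividers reach 80 mm above the boards' lower edge). Origin: middle of the lower edge; x along its length, y through its thickness, z up, upper edge at z = 130 mm. Hand hole 18 x 60 mm near its +x end, solid in the middle. Either end may face forward.
- tag_red: red tag, 16 x 34 x 14 mm, fixed at the front of the wooden stand before its slot. Origin: middle of its underside; x along the slot away from the robot, y across the slots (56 mm apart), z up. A stored board's origin is at (110, 0, 3) mm from here, its length along x. Slot 14 mm wide up to 55 mm above the board's lower edge, flaring to 30 mm at 80 mm (wire tops); wires at x = 60 and 160 mm.
- tag_blue: blue tag, 16 x 34 x 14 mm, fixed at the front of the wooden stand before its slot. Origin: middle of its underside; x along the slot away from the robot, y across the slots (56 mm apart), z up. A stored board's origin is at (110, 0, 3) mm from here, its length along x. Slot 14 mm wide up to 55 mm above the board's lower edge, flaring to 30 mm at 80 mm (wire tops); wires at x = 60 and 160 mm.
- tag_green: green tag, 16 x 34 x 14 mm, fixed at the front of the wooden stand before its slot. Origin: middle of its underside; x along the slot away from the robot, y across the slots (56 mm apart), z up. A stored board's origin is at (110, 0, 3) mm from here, its length along x. Slot 14 mm wide up to 55 mm above the board's lower edge, flaring to 30 mm at 80 mm (wire tops); wires at x = 60 and 160 mm.
- tag_yellow: yellow tag, 16 x 34 x 14 mm, fixed at the front of the wooden stand before its slot. Origin: middle of its underside; x along the slot away from the robot, y across the slots (56 mm apart), z up. A stored board's origin is at (110, 0, 3) mm from here, its length along x. Slot 14 mm wide up to 55 mm above the board's lower edge, flaring to 30 mm at 80 mm (wire tops); wires at x = 60 and 160 mm.
- tin: green food tin with a gold lid, 75 mm across, 58 mm high, standing behind the two racks; origin: middle of its underside. A bystander.
- food_tub: clear food tub with an orange lid, 109 x 149 x 61 mm, to the left of the drying rack; origin: middle of its underside. A bystander.
Not all that is in view belongs to the job. Leave any pink look-alike of the board_green alone.

How it is judged:
At the end, for the whole second after the job is handed in: Every board stands in the slot of its own colour: origin 110 mm behind the tag's (-20/+22 mm lengthwise, 10 mm sideways), fully down (-3 to +10 mm of the tag's underside), along the slot within 0.15 rad either way round, upright within 0.2 rad, at rest, released (x of board_red in the frame of tag_red between 0.09 and 0.132 m and y of board_red in the frame of tag_red between -0.01 and 0.01 m and z of board_red in the frame of tag_red between -0.003 and 0.01 m and angle between the x axis of board_red and the x axis of tag_red, either way round below 0.15 rad and angle between each of board_red, board_blue, board_green, board_yellow's own z axis and vertical below 0.2 rad and linear speed of each of board_red, board_blue, board_green, board_yellow below 0.02 m/s and angular speed of each of board_red, board_blue, board_green, board_yellow below 0.3 rad/s and x of board_blue in the frame of tag_blue between 0.09 and 0.132 m and y of board_blue in the frame of tag_blue between -0.01 and 0.01 m and z of board_blue in the frame of tag_blue between -0.003 and 0.01 m and angle between the x axis of board_blue and the x axis of tag_blue, either way round below 0.15 rad and x of board_green in the frame of tag_green between 0.09 and 0.132 m and y of board_green in the frame of tag_green between -0.01 and 0.01 m and z of board_green in the frame of tag_green between -0.003 and 0.01 m and angle between the x axis of board_green and the x axis of tag_green, either way round below 0.15 rad and x of board_yellow in the frame of tag_yellow between 0.09 and 0.132 m and y of board_yellow in the frame of tag_yellow between -0.01 and 0.01 m and z of board_yellow in the frame of tag_yellow between -0.003 and 0.01 m and angle between the x axis of board_yellow and the x axis of tag_yellow, either way round below 0.15 rad); the robot touches nothing.
It fails at once if the green tin was knocked or pushed away (distance of tin from where it was at the start of the episode above 0.03 m or angle between tin's own z axis and vertical above 0.35 rad).
It fails at once if the food tub was knocked or pushed away (distance of food_tub from where it was at the start of the episode above 0.03 m or angle between food_tub's own z axis and vertical above 0.35 rad).
It fails at once if a board was tipped over or fell flat (angle between any of board_red, board_blue, board_green, board_yellow's own z axis and vertical above 0.8 rad).
It also fails if it takes over 120 s, if anything falls off the work surface, if the arm or the gripper's body presses on something with over 40 N, if the wrist force passes 120 N, or if a joint passes its speed limit or range.

## Robot

A 7-joint arm with a two-finger parallel gripper is mounted at the origin on a cart in front of the work surface, level with it; the furniture and walls round the work are solid. World frame = base frame: x ahead of the robot, y to its left, z up, the work surface at z = 0. Lengths are in m, angles in rad, forces in N, time in s.
With the tool pointing down it reaches from about 0.4 to 0.85 m from the base axis. Payload 4.4 kg.
Tool frame: the origin (TCP) lies between the finger pads; the fingertips stand 25 mm ahead of it and the grasp point (between the pads) lies 6 mm ahead of it; z points along the fingers, y is the line along which they close (so a half turn about z gives the same grasp; the last joint's range is limited). The gripper opens to 94 mm and grips with 3 to 60 N. Pads are 16 mm wide; open, the fingers measure 119 mm over their backs; the gripper's body (75 mm by 177 mm) begins 78 mm behind the grasp point.
Start: joints at [-1.338, 0.628, 0.038, 1.517, -0.027, 0.996, -0.02], TCP at [0.191, 0.621, 0.205] pointing down, gripper open.
Joint ranges: [-3.06, 3.06], [-0.37, 2.12], [-1.25, 1.32], [0.18, 2.47], [-1.1, 4.24], [0.23, 1.98], [-2.94, 2.94]. Speed limits (rad/s): [2.57, 2.57, 3.14, 3.14, 3.14, 3.14, 3.14].

## Interface

Orientations are given as a unit quaternion [x, y, z, w].
In Python, from bench import robot, ik, monitor, vision gives the robot as it stands. The module is installed in compiled form; this text tells all that it offers. Calls block until the motion is done:
- robot.movep(position, orientation): joint-space move of the TCP to a pose.
- robot.movel(position, attitude=None, velocity=0.15, guard=None): straight line of the TCP; attitude=None keeps the orientation; velocity is the mean speed in m/s. With guard (N) it stops when the force on the tool has changed by that much, and returns True; else False.
- robot.move_j(angles): joint-space move.
- robot.release() and robot.grab(f_grip=None): open the fingers fully, or close them until they stop; f_grip is the grip in N (None keeps the last).
- robot.hold(seconds).
- ik(position, orientation): joint angles nearest the present ones, or None.
- monitor.sense(): the state.
- vision.snapshot(name): name is "side" or "top" or "wrist"; returns a dict with "image" (420x560x3 uint8, red, green, blue), "fx", "fy", "cx", "cy" (pixels), "T" (4x4, takes a point from camera to world coordinates). Camera axes: x right, y down, z forward; pixel columns grow to the right and rows downward; lengths in m; the calibration is good to about 2 mm. The wrist camera is an equidistant fisheye: a pixel r from the principal point sees the ray r / f radians off the axis. A picture is of the moment at which its call begins. There is no depth.
A pose or a line that the arm cannot do raises robot.IKError and nothing moves.
- robot.hand_in(): hands the job in; it is judged then, once.
The state is a dict: "time": time; "joints": joint angles; "qd": joint speeds; "effort": joint torques, N m; "tool_pos": TCP position; "ee_rot": TCP orientation; "force": force on the tool from outside, world axes, zero at the start; "moment": the same for the moment, N m; "grip_width": finger opening in m; "grip_force": force on a finger pad.
Only numpy, scipy, OpenCV 4.12 (cv2) and the standard library are available. Lean on these libraries where they do the work, as an engineer would, in place of code of your own. Each camera call takes 0.05 s, during which the arm holds its last target. There are 200 camera calls.

## Working session

There is one attempt and no reset: what is moved stays moved. The work goes in short steps, each a Python script; the robot and the scene stay as the last script left them, time stands still between calls to the robot, and variables do not carry over. Pictures are saved under pics/ and viewed, at most 14 in all, crops included, and the job is handed in when it is done.

```bash
mkdir -p pics; ls; python3 - <<'E'
from bench import robot, ik, monitor, vision
import cv2,numpy as np
for n in ("top","side"):
    s=vision.snapshot(n); cv2.imwrite(f"pics/{n}0.png",s["image"][:,:,::-1])
    print(n,s["fx"],s["fy"],s["cx"],s["cy"],np.round(s["T"],3).tolist())
m=monitor.sense(); print(m["tool_pos"],m["ee_rot"],m["force"],m["time"])
E
```

```text
pics
top 540.2057827709583 540.2057827709583 280.0836996626546 204.9721097788958 [[-0.02, -0.994, 0.112, 0.326], [-1.0, 0.021, 0.009, 0.266], [-0.011, -0.112, -0.994, 1.544], [0.0, 0.0, 0.0, 1.0]]
side 491.4628471950041 491.4628471950041 274.79187520518974 212.38526048552038 [[0.894, -0.193, 0.405, 0.015], [-0.448, -0.337, 0.828, -0.726], [-0.023, -0.922, -0.388, 0.524], [0.0, 0.0, 0.0, 1.0]]
[0.19115132 0.62065335 0.20456505] [ 1.48837813e-01  9.88861276e-01 -8.20123410e-04 -1.01375932e-04] [-0.65006559 -0.01595005  0.09538334] 0.1
```

View pics/top0.png

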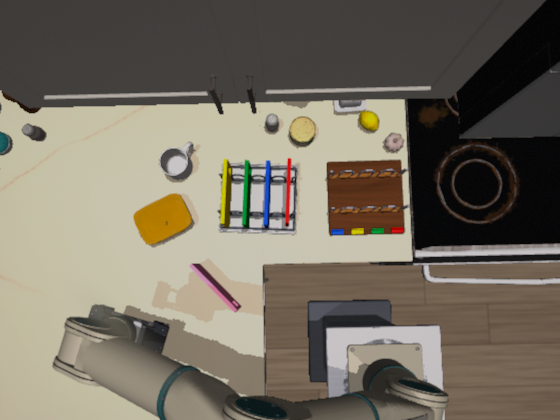

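View pics/side0.png

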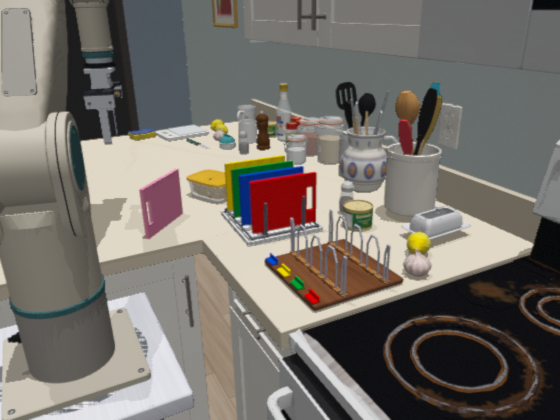

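The top view shows the drying rack's boards, left to right, as yellow (225,190), green (247,195), blue (268,195) and red (290,192). The stand's tags on row 231 are blue 337, yellow 357, green 378 and red 397. The side view agrees, and the pink decoy lies in front of the rack.

```bash
cat > h.py <<'E'
from bench import robot, ik, monitor, vision
import cv2,numpy as np
H={'red':(174,6),'yellow':(22,35),'green':(45,85),'blue':(105,130)}
def blobs(img,c,n=2,amin=15):
    h=cv2.cvtColor(img,cv2.COLOR_RGB2HSV); a,b=H[c]
    hu=h[...,0]; m=((hu>=a)&(hu<=b)) if a<b else ((hu>=a)|(hu<=b))
    m=(m&(h[...,1]>150)&(h[...,2]>60)).astype(np.uint8)
    k,l,st,ce=cv2.connectedComponentsWithStats(m)
    return [(st[i],ce[i],np.argwhere(l==i)[:,::-1]) for i in range(1,k) if st[i][4]>=amin]
def ray(s,p):
    d=np.array([(p[0]-s["cx"])/s["fx"],(p[1]-s["cy"])/s["fy"],1.]); T=np.array(s["T"])
    d=T[:3,:3]@d; return T[:3,3],d/np.linalg.norm(d)
def plane(s,p,z): o,d=ray(s,p); return o+d*(z-o[2])/d[2]
def tri(s1,p1,s2,p2):
    o1,d1=ray(s1,p1);o2,d2=ray(s2,p2)
    t=np.linalg.lstsq(np.c_[d1,-d2],o2-o1,rcond=None)[0]; a=o1+d1*t[0];b=o2+d2*t[1]
    return (a+b)/2,np.linalg.norm(a-b)
E
python3 - <<'E'
from h import *
T=vision.snapshot("top");S=vision.snapshot("side")
for c in H:
    print(c)
    bt=[b for b in blobs(T["image"],c) if 215<b[1][0]<410 and 150<b[1][1]<240]
    bs=[b for b in blobs(S["image"],c) if 200<b[1][0]<400 and 130<b[1][1]<320]
    for n,q in(("T",bt),("S",bs)):
        for b in q: print(" ",n,b[0].tolist(),b[1].round(1).tolist())
    tt=[b for b in bt if b[1][1]>222];ts=[b for b in bs if b[1][1]>245]
    if tt and ts: p,e=tri(T,tt[0][1],S,ts[0][1]); print("  tag",p.round(4),round(e,4))
    tb=max([b for b in bt if b[1][1]<222],key=lambda b:b[0][4]);sb=max([b for b in bs if b[1][1]<245],key=lambda b:b[0][4])
    P=tb[2];near=P[P[:,1]>=P[:,1].max()-1].mean(0);far=P[P[:,1]<=P[:,1].min()+1].mean(0)
    mid=[np.median(P[P[:,1]==r,0]) for r in (P[:,1].min()+6,P[:,1].max()-6)]
    Q=sb[2];sn=Q[np.argmin(Q@[1,1])];sf=Q[np.argmax(Q@[1,-1.])]
    print("  near/far px",near,far,mid,sn,sf)
    for a,b in((near,sn),(far,sf)): p,e=tri(T,a,S,b); print("   corner",p.round(4),round(e,4))
E
```

```text
red
  T [285, 159, 6, 67, 219] [287.7, 191.4]
  T [391, 227, 13, 7, 79] [396.9, 229.6]
  S [250, 172, 66, 61, 2859] [281.3, 200.7]
  S [304, 288, 16, 17, 158] [312.0, 296.6]
  tag [ 0.4199 -0.0482  0.0203] 0.0005
  near/far px [286.5 224.5] [289.  159.5] [np.float64(289.0), np.float64(287.0)] [250 182] [314 172]
   corner [0.4336 0.2618 0.1509] 0.0051
   corner [0.602  0.2525 0.1498] 0.0003
yellow
  T [220, 159, 12, 68, 546] [225.7, 193.2]
  T [351, 228, 13, 7, 81] [357.0, 230.9]
  S [188, 155, 96, 55, 1024] [229.9, 174.5]
  S [277, 263, 14, 14, 128] [284.0, 270.2]
  tag [0.419  0.0642 0.0212] 0.0003
  near/far px [226.22222222 225.44444444] [225.28571429 159.57142857] [np.float64(226.5), np.float64(224.5)] [188 176] [283 155]
   corner [0.3883 0.4327 0.1304] 0.0934
   corner [0.6049 0.4198 0.1506] 0.0008
green
  T [242, 161, 9, 64, 260] [245.5, 191.4]
  T [371, 228, 13, 6, 74] [377.0, 230.5]
  S [231, 161, 61, 56, 615] [250.7, 178.6]
  S [354, 214, 9, 12, 25] [356.4, 220.8]
  S [290, 276, 14, 14, 122] [297.4, 282.9]
  tag [0.419  0.0078 0.0206] 0.0004
  near/far px [244.  223.5] [246.28571429 161.57142857] [np.float64(246.5), np.float64(244.5)] [232 169] [291 161]
   corner [0.4363 0.3725 0.1516] 0.0005
   corner [0.5992 0.3647 0.1488] 0.0003
blue
  T [263, 161, 8, 65, 292] [266.8, 193.7]
  T [332, 229, 12, 6, 69] [337.3, 231.5]
  S [239, 167, 64, 58, 817] [257.5, 187.8]
  S [266, 254, 12, 11, 75] [272.0, 259.9]
  tag [0.4186 0.1195 0.0192] 0.0006
  near/far px [265.77777778 224.44444444] [268.  161.5] [np.float64(267.5), np.float64(265.5)] [240 175] [302 167]
   corner [0.4332 0.3159 0.1526] 0.002
   corner [0.5989 0.3074 0.1479] 0.0017
```

```bash
cat >> h.py <<'E'
from scipy.spatial.transform import Rotation as R
FL=False
def quat(yaw): return (R.from_euler('z',yaw+(np.pi if FL else 0))*R.from_quat([0,1,0,0])).as_quat()
BY=-0.05; SY=0.0077
BX={'red':(.518,.257),'blue':(.518,.3125),'green':(.518,.3685),'yellow':(.518,.4245)}
TG={'red':(.4195,-.0482),'blue':(.4186,.1195),'green':(.419,.0078),'yellow':(.419,.0642)}
def slot(c): return np.array(TG[c])+0.110*np.array([np.cos(SY),np.sin(SY)])
def st(m=''):
    s=monitor.sense(); print(m,'t',round(s["time"],1),s["tool_pos"].round(4),'w',round(float(s["grip_width"]),4),'gf',np.round(s["grip_force"],1),'F',np.round(s["force"],1)); return s
E
python3 - <<'E'
import h; from h import *
for f in (False,True):
    h.FL=f
    for p,y in([.518,.257,.35],BY),([.518,.257,.15],BY),([.53,-.05,.35],SY),([.53,-.05,.15],SY),([.518,.42,.35],BY): 
        q=ik(p,quat(y)); print(f,None if q is None else np.round(q,2))
h.FL=False
robot.movel([.191,.621,.36]); robot.movep([.505,.245,.33],quat(BY)); st()
s=vision.snapshot("wrist"); cv2.imwrite("pics/w0.png",s["image"][:,:,::-1])
print(s["fx"],s["cx"],s["cy"],np.round(s["T"],3).tolist())
E
```

```text
False [-0.56  0.4   0.08  1.51 -0.03  1.23  1.04]
False [-0.5   0.59 -0.01  1.78  0.01  0.77  1.  ]
False [-0.27  0.34  0.45  1.64 -0.16  1.2   1.79]
False [ 0.    0.53  0.05  1.91 -0.04  0.7   1.66]
False [-0.71  0.55 -0.02  1.24  0.01  1.34  0.79]
True [-1.04  0.51  0.88  1.52 -0.4   1.3  -1.73]
True [-0.96  0.71  0.75  1.79 -0.61  0.89 -1.55]
True [-0.68  0.55  1.21  1.65 -0.53  1.32 -0.95]
True [-0.44  0.65  0.76  1.92 -0.61  0.82 -0.91]
True [-1.14  0.67  0.85  1.26 -0.49  1.42 -1.95]
 t 3.2 [0.5045 0.2464 0.3299] w 0.094 gf 0.0 F [-0.7  1.3  0.2]
325.19226210127806 278.9366688360785 211.05006375624885 [[0.047, 0.958, 0.283, 0.422], [0.999, -0.045, -0.013, 0.25], [0.001, 0.284, -0.959, 0.511], [0.0, 0.0, 0.0, 1.0]]
```

View pics/w0.png

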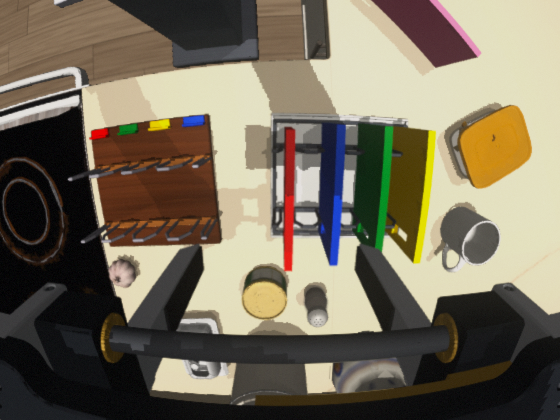

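The wrist view shows the red top edge running from (289,128) to (288,270). The blue, green and yellow edges are to its right, and the stand is clear at left. I'll check red by casting wrist rays, then pick it.

```bash
cat >> h.py <<'E'
def wray(s,p):
    d=np.array([p[0]-s["cx"],p[1]-s["cy"]]);r=np.hypot(*d);th=r/s["fx"]
    v=np.array([*(d/r*np.sin(th)),np.cos(th)]);T=np.array(s["T"]);return T[:3,3],T[:3,:3]@v
def wplane(s,p,z): o,d=wray(s,p); return o+d*(z-o[2])/d[2]
OFF=.013; ZG=.155
def pick(c,side=-1):
    """side -1: free side is -y"""
    x,y=BX[c]; n=np.array([-np.sin(BY),np.cos(BY)]); off=np.array([x,y])+side*OFF*n
    robot.movep([*off,.30],quat(BY)); robot.movel([*off,.19])
    if robot.movel([*off,ZG],velocity=.08,guard=8): st('HIT'); return False
    robot.grab(5); st('closed')
    robot.movel([x,y,ZG],velocity=.05); robot.hold(.1); robot.grab(40); robot.hold(.2); st('gripped'); return True
E
python3 - <<'E'
from h import *
s=vision.snapshot("wrist")
for c in ('red','blue'):
    b=max(blobs(s["image"],c),key=lambda b:b[0][4]); P=b[2]
    for r in (150,190,230):
        q=P[P[:,1]==r,0]; l,rr=q.min(),q.max(); print(c,r,l,rr,wplane(s,(l,r),.15).round(4),wplane(s,(rr,r),.15).round(4))
if pick('red'):
    s=vision.snapshot("side"); cv2.imwrite("pics/s1.png",s["image"][100:320,150:430,::-1])
E
```

```text
red 150 285 294 [0.4581 0.255  0.15  ] [0.4585 0.265  0.15  ]
red 190 285 293 [0.5037 0.2531 0.15  ] [0.5041 0.2622 0.15  ]
red 230 284 293 [0.5518 0.2499 0.15  ] [0.5523 0.2605 0.15  ]
blue 150 335 344 [0.4601 0.311  0.15  ] [0.4603 0.3213 0.15  ]
blue 190 333 341 [0.506  0.3081 0.15  ] [0.5064 0.3175 0.15  ]
blue 230 331 340 [0.5547 0.3057 0.15  ] [0.5552 0.3167 0.15  ]
closed t 6.4 [0.5174 0.244  0.155 ] w 0.0007 gf 0.0 F [-0.3 -0.6  0.2]
gripped t 7.3 [0.518  0.2569 0.155 ] w 0.0003 gf 0.0 F [ 0.4 -0.1 -0.8]
```

View pics/s1.png

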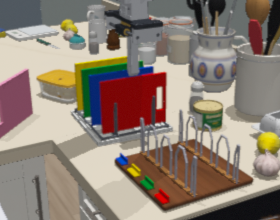

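The fingers closed on nothing, so I'll zoom in to see where the tips are relative to red's top edge.

```bash
python3 - <<'E'
from h import *
s=vision.snapshot("side")["image"][90:250,210:340,::-1]; t=vision.snapshot("top")["image"][140:260,200:340,::-1]
cv2.imwrite("pics/z1.png",np.hstack([cv2.resize(s,(390,480)),cv2.resize(t,(400,480))]))
E
```

```text
(no output)
```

View pics/z1.png

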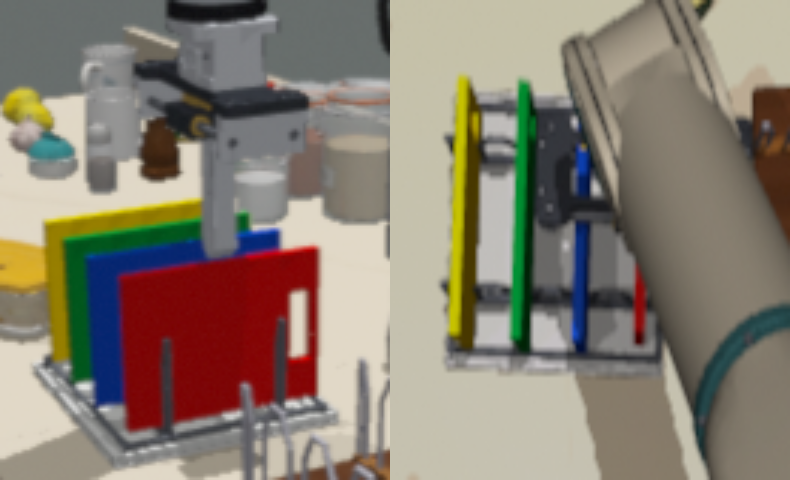

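The closed tips are still above red's top edge. I'll descend gently with a guard to feel the edge height.

```bash
python3 - <<'E'
from h import *
print(plane(vision.snapshot("side"),(283,175),.15).round(4))
x,y=BX['red']
print(robot.movel([x,y,.10],velocity=.02,guard=4)); s=st('touch'); print(R.from_quat(s["ee_rot"]).as_matrix().round(3).tolist())
robot.movel([x,y,.20]); robot.release()
E
```

```text
[0.5265 0.27   0.15  ]
True
touch t 8.3 [0.5181 0.2573 0.1502] w 0.0004 gf 2.3 F [0.1 0.2 4.6]
[[-0.999, 0.05, 0.0], [0.05, 0.999, 0.0], [-0.0, 0.0, -1.0]]
```

The board top is at TCP z 0.150, so the closed tips reach only about to the TCP height. I'll grasp 22 mm lower, at z 0.128.

```bash
sed -i 's/ZG=.155/ZG=.128/; s/,\.19\])$/,.18])/' h.py; python3 - <<'E'
from h import *
if pick('red'):
    s=vision.snapshot("side")["image"][90:250,210:340,::-1]; t=vision.snapshot("wrist")["image"][...,::-1]
    cv2.imwrite("pics/z2.png",np.hstack([cv2.resize(s,(325,400)),cv2.resize(t,(450,400))]))
E
```

```text
closed t 13.7 [0.5176 0.2492 0.1282] w 0.0118 gf 4.8 F [ 0.7  9.  -3.3]
gripped t 14.6 [0.518  0.2565 0.128 ] w 0.0097 gf 40.0 F [0.1 1.1 1.6]
```

View pics/z2.png

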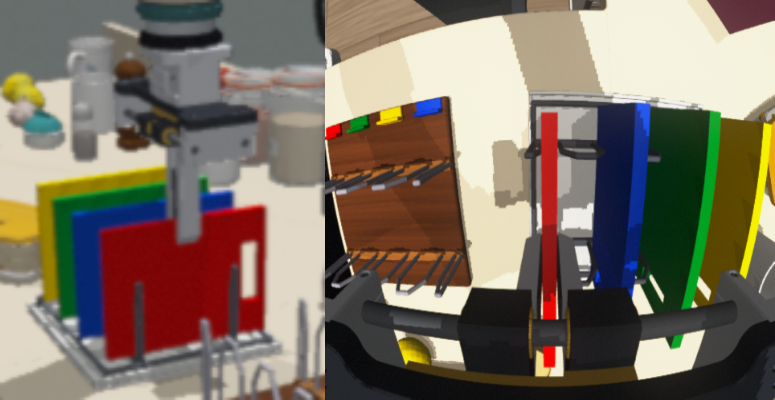

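```bash
cat >> h.py <<'E'
ZC=.29
def carry(c):
    x,y=BX[c]; robot.movel([x,y,ZC],velocity=.2); px,py=slot(c)
    robot.movel([px,py,ZC],quat(SY),velocity=.25); st('above')
def down(c,z,g=10,v=.08):
    px,py=slot(c); h=robot.movel([px,py,z],velocity=v,guard=g); s=st('down hit %s'%h); return h
def crop(n):
    s=vision.snapshot("side")["image"][130:330,210:440,::-1]; t=vision.snapshot("wrist")["image"][...,::-1]
    cv2.imwrite(f"pics/{n}.png",np.hstack([cv2.resize(s,(414,360)),cv2.resize(t,(380,360))]))
E
python3 - <<'E'
from h import *
carry('red'); print(slot('red')); down('red',.205,6); robot.hold(.1)
crop('p1')
E
```

```text
above t 17.1 [ 0.5294 -0.0458  0.2898] w 0.0096 gf 40.0 F [ 0.2 -0.1 -2.8]
[ 0.52949674 -0.04735301]
down hit False t 18.3 [ 0.53   -0.0474  0.2055] w 0.0102 gf 40.0 F [-0.1  0.3 -1.8]
```

View pics/p1.png

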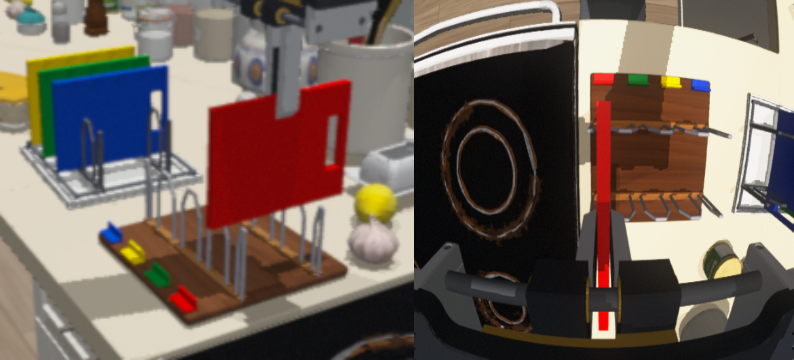

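The held red board is upright and lined up over the red tag's slot, so I'll lower it.

```bash
python3 - <<'E'
from h import *
down('red',.105,10,.06)
crop('p2')
E
```

```text
down hit True t 19.7 [ 0.5293 -0.0473  0.1255] w 0.0099 gf 40.0 F [0.2 0.8 1.7]
```

View pics/p2.png

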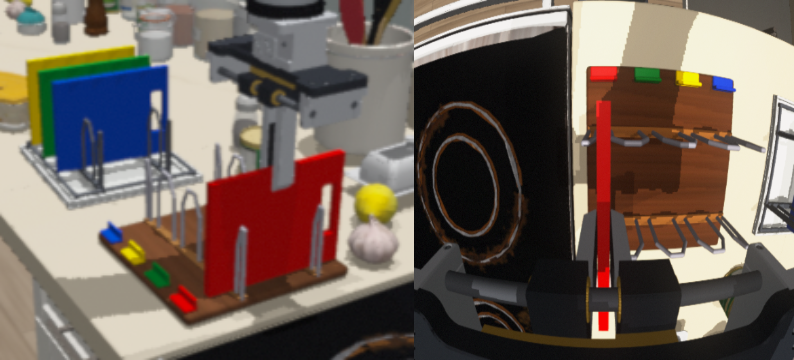

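Red is seated between its wires (contact at TCP z 0.1255), so I'll release it and do blue next.

```bash
python3 - <<'E'
from h import *
px,py=slot('red'); robot.release(); robot.movel([px,py,.25],velocity=.2)
robot.movep([.518,.28,.30],quat(BY))
s=vision.snapshot("wrist")
for c in ('red','blue','green'):
    P=max(blobs(s["image"],c),key=lambda b:b[0][4])[2]
    print(c,P.min(0),P.max(0))
if pick('blue'):
    robot.movel([*BX['blue'],ZC]); s=st()
    if s["grip_width"]>.007: carry('blue'); down('blue',.205,6); down('blue',.105,10,.06); crop('p3')
E
```

```text
red [ 22 158] [ 55 279]
blue [306 112] [320 266]
green [357 114] [373 245]
closed t 26.5 [0.5176 0.3052 0.1282] w 0.0116 gf 4.8 F [ 0.8  9.5 -4.1]
gripped t 27.4 [0.518  0.312  0.1281] w 0.0097 gf 40.0 F [-0.6  0.2  1.9]
 t 28.6 [0.5174 0.3121 0.289 ] w 0.0097 gf 40.0 F [-0.3  0.3 -1.5]
above t 29.8 [0.5285 0.1221 0.29  ] w 0.0099 gf 40.0 F [ 0.   1.4 -1.9]
down hit False t 31.0 [0.529  0.1204 0.2055] w 0.0095 gf 40.0 F [ 0.6  0.4 -1.8]
down hit True t 32.2 [0.5284 0.1205 0.1255] w 0.0097 gf 40.0 F [0.  0.1 1.3]
```

View pics/p3.png

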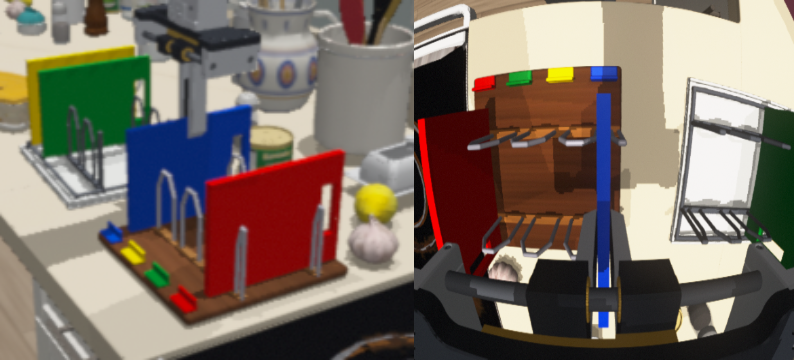

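Blue is seated. Green and yellow go in next to stored boards, so before releasing there I need the tip height with the fingers open. I'll feel it on green's top edge with one open finger.

```bash
python3 - <<'E'
from h import *
px,py=slot('blue'); robot.release(); robot.movel([px,py,.25],velocity=.2)
x,y=np.array(BX['green'])-.053*np.array([-np.sin(BY),np.cos(BY)])
robot.movep([x,y,.25],quat(BY)); robot.movel([x,y,.185])
print(robot.movel([x,y,.135],velocity=.02,guard=3)); st('touch open'); robot.movel([x,y,.24])
E
```

```text
True
touch open t 37.4 [0.5154 0.316  0.1499] w 0.094 gf 2.2 F [-0.4  0.4  5.2]
```

The open tips also touch at TCP z 0.150. I'll grip green with 16 mm overlap and release it with the tips just above red's top, so it drops about 19 mm within its slot.

```bash
sed -i 's/ZG=.128/ZG=.134/; s/^ZC=.29/ZC=.305/' h.py; python3 - <<'E'
from h import *
if pick('green'):
    robot.movel([*BX['green'],.305]); s=st()
    if s["grip_width"]>.007: carry('green'); down('green',.205,6); down('green',.1512,8,.06); robot.hold(.2); st(); crop('p4')
E
```

```text
closed t 41.5 [0.5176 0.361  0.1342] w 0.0111 gf 4.8 F [ 1.6  9.6 -4.8]
gripped t 42.4 [0.518 0.368 0.134] w 0.0097 gf 39.9 F [-0.4 -1.4  0.7]
 t 43.7 [0.5174 0.3682 0.3039] w 0.0099 gf 39.9 F [-0.2 -0.1 -2.2]
above t 45.6 [0.5289 0.01   0.305 ] w 0.0099 gf 39.9 F [ 0.3  0.4 -2.5]
down hit False t 47.0 [0.5294 0.0086 0.2055] w 0.0098 gf 39.9 F [-0.5  0.8 -1.1]
down hit False t 48.0 [0.5293 0.0086 0.1515] w 0.0095 gf 39.9 F [ 0.2  0.4 -2.2]
 t 48.2 [0.5292 0.0087 0.1516] w 0.0099 gf 39.9 F [-0.9 -0.5 -1.9]
```

View pics/p4.png

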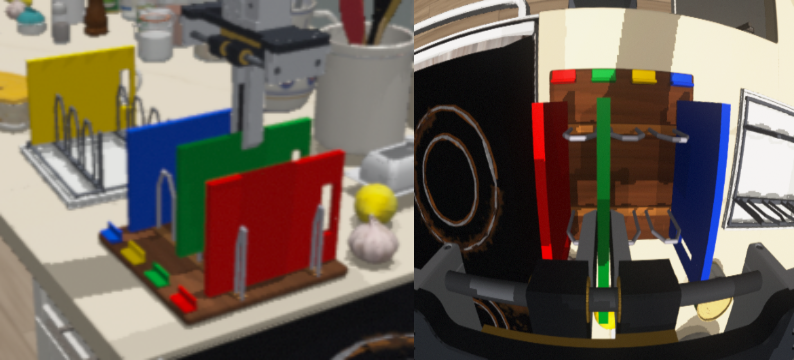

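Green is in its slot about 20 mm above the floor, with the tips clear of red. I'll release it, confirm by touch that it seated, then pick yellow.

```bash
cat >> h.py <<'E'
def drop_check(c):
    px,py=slot(c); robot.release(); robot.hold(.2); robot.movel([px,py,.20],velocity=.2); robot.grab(10)
    print(robot.movel([px,py,.14],velocity=.04,guard=6)); st('seat touch'); robot.movel([px,py,.24],velocity=.2); robot.release()
E
python3 - <<'E'
from h import *
drop_check('green')
if pick('yellow',0):
    robot.movel([*BX['yellow'],.305]); s=st()
    if s["grip_width"]>.007: carry('yellow'); down('yellow',.205,6); down('yellow',.1512,8,.06); robot.hold(.2); st(); crop('p5')
E
```

```text
True
seat touch t 52.8 [0.5289 0.0086 0.1482] w 0.0008 gf 3.2 F [-1.5 -0.4  7.3]
closed t 59.4 [0.518  0.4247 0.134 ] w 0.0101 gf 5.0 F [ 0.2 -0.6 -0.7]
gripped t 60.1 [0.518  0.4245 0.134 ] w 0.0095 gf 40.0 F [ 1.2  0.6 -0.6]
 t 61.4 [0.5175 0.4241 0.3039] w 0.0095 gf 40.0 F [-0.6  0.3 -2.4]
above t 63.3 [0.5289 0.0665 0.3049] w 0.0097 gf 40.0 F [ 1.   0.6 -3.4]
down hit False t 64.7 [0.5294 0.0651 0.2055] w 0.0095 gf 40.0 F [ 0.2 -1.1 -2.5]
down hit False t 65.7 [0.5293 0.065  0.1515] w 0.0098 gf 40.0 F [ 0.1 -0.5 -2.6]
 t 65.9 [0.5292 0.0651 0.1516] w 0.0095 gf 40.0 F [ 0.5  0.1 -2.2]
```

View pics/p5.png

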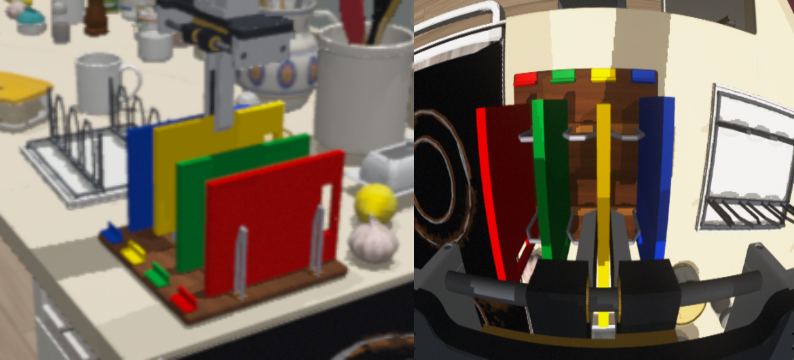

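Green is fully down (touch at z 0.148, expected 0.1475), and yellow is in its own slot, upright. I'll release yellow, check its seat, and measure all the boards from the top view.

```bash
python3 - <<'E'
from h import *
drop_check('yellow'); robot.movel([.45,.2,.38],velocity=.25); robot.movep([.35,.40,.38],quat(BY)); robot.hold(.3)
T=vision.snapshot("top"); 
for c in H:
    for b in blobs(T["image"],c):
        P=b[2]
        if 320<b[1][0]<415 and 140<b[1][1]<222 and b[0][4]>60:
            r=[plane(T,(np.median(P[P[:,1]==v,0]),v),.148).round(4)[:2] for v in (P[:,1].min(),P[:,1].max())]
            print(c,'ends',*r,'mid',np.mean(r,0).round(4),'want',slot(c).round(4))
s=vision.snapshot("side")["image"][130:330,210:440,::-1]
cv2.imwrite("pics/f.png",np.hstack([cv2.resize(s,(414,360)),cv2.resize(T["image"][130:250,310:440,::-1],(380,360))])); st()
E
```

```text
True
seat touch t 70.5 [0.5289 0.065  0.1482] w 0.0001 gf 3.2 F [-1.2 -0.5  7.4]
red ends [ 0.6156 -0.0456] [ 0.4396 -0.0272] mid [ 0.5276 -0.0364] want [ 0.5295 -0.0474]
yellow ends [0.6181 0.0657] [0.4419 0.0812] mid [0.53   0.0734] want [0.529 0.065]
green ends [0.6115 0.0109] [0.4455 0.0087] mid [0.5285 0.0098] want [0.529  0.0086]
blue ends [0.6113 0.1223] [0.4427 0.12  ] mid [0.527  0.1212] want [0.5286 0.1203]
 t 74.9 [0.3504 0.3995 0.3801] w 0.0944 gf 0.0 F [ 0.  -0.8  0.3]
```

View pics/f.png

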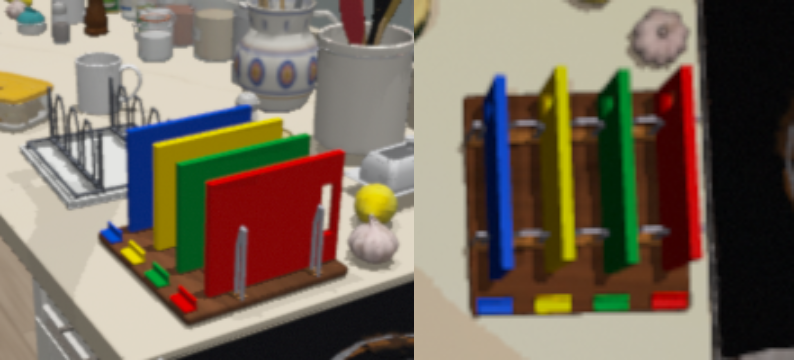

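All four boards stand upright and parallel behind their own tags, and the mid lengths match. The near-end offsets printed for red and yellow are visible side faces in the mask, not a shift. I'll hand in.

```bash
python3 -c "
from bench import robot; print(robot.hand_in())"
```

```text
the job is handed in; nothing more can be done
None
```

All four boards are in the slots of their own colours, upright and fully down, and the job is handed in at about 75 s of robot time; no verdict came back.

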